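# Load the sample-preparation holders

## Robot

A 6-joint arm with a two-finger parallel gripper is mounted at the origin on the work surface. World frame = base frame: x ahead of the robot, y to its left, z up, the work surface at z = 0. Lengths are in m, angles in rad, forces in N, time in s.
With the tool pointing down it reaches from about 0.225 to 0.875 m from the base axis. Payload 3.4 kg.
Tool frame: the origin (TCP) lies at the very end of the fingers, on their centre line; the grasp point (between the pads) lies 19 mm behind it; z points along the fingers, y is the direction in which the jaws open and shut (so a half turn about z gives the same grasp; the last joint's range is limited). The gripper opens to 85 mm and grips with 20 to 120 N. Pads are 22 mm wide; open, the fingers measure 114 mm over their backs; the gripper's body (76 mm by 85 mm) begins 54 mm behind the grasp point. The pads swing forward as they close: fully open they stand 13 mm farther back than shut.
Start: joints at [1.164, 0.276, 1.505, -0, 1.361, -0.121], TCP at [0.162, 0.552, 0.231] pointing down, gripper open.
Joint ranges: [-2.89, 2.89], [-0.75, 2.08], [0.22, 2.7], [-1.18, 4.32], [0.11, 2.71], [-2.7, 2.7]. Speed limits (rad/s): [2.57, 2.57, 3.14, 3.14, 3.14, 3.14].

## Interface

Orientations are given as a unit quaternion [w, x, y, z].
In Python, from rig import get_state, get_image, calibration, sign_off gives the robot as it stands. The module is installed in compiled form; this text tells all that it offers.
- The arm moves only by the tool drive_tool, never from a script. Its argument "targets" is one flat list of numbers, 7 for each row, row after row: the turn, a rotation vector about the tool's x, y, z in degrees, then the shift along the tool's x, y, z in mm, then the opening, from 0 (shut) to 1 (fully open). In form: [wx, wy, wz, tx, ty, tz, fingers, wx, wy, wz, tx, ty, tz, fingers, ...]. A call has 1 to 12 rows; each row shifts and turns the commanded pose from where the row before left it, along the tool's axes as they then stand; what a row does not reach is not made up. A row lasts 1/8 s, in which the tool goes at most 62.5 mm and 10.7 degrees, less where a joint would pass 70% of its speed; a pose out of reach is approached as far as the arm can. A call is refused whole if a number of a shift passes 62.5 or a number of a turn 10.7, either way. A call with a gripper value outside its range is refused whole. The fingers move at their own pace and stop on an object; "grip_force" is the grip in N (left out, the last holds). Time passes only in rows, so rows that do not move let the fingers close. It gives the time, the measured TCP pose, the force and the opening at its end, in the units of the state.
- get_state(): the state, without advancing time (a new reading comes with each control period).
- get_image(name): name is "side" or "top"; returns the picture (420x560x3 uint8, red, green, blue); there is no depth.
- calibration(name): a dict with "mtx" (3x3 intrinsics, pixels), "world_to_cam" (4x4, takes a point from world to camera coordinates). Camera axes: x right, y down, z forward; pixel columns grow to the right and rows downward; lengths in m; the calibration is good to about 2 mm. A picture is of the moment at which its call begins. calibration takes no time and is no camera call.
- sign_off(): hands the job in, once; it reports no verdict.
The state is a dict: "clock": time; "qpos": joint angles; "qd": joint speeds; "effort": joint torques, N m; "position": TCP position; "ee_rot": TCP orientation; "contact_force": force on the tool from outside, world axes, zero at the start; "moment": the same for the moment, N m; "width": finger opening in m.
Only numpy, scipy, OpenCV 4.12 (cv2) and the standard library are available. Lean on these libraries where they do the work, as an engineer would, in place of code of your own. Each camera call takes 0.05 s, during which the arm holds its last target.

## Task

Get the bench ready for sample preparation: stand each of the four white vessels - the wide jar, the slim bottle, the square bottle and the oblong trough - in the shallow aluminium holder whose pocket matches its shape and size, upright and flat on the holder's floor inside the rim. Leave the glass flask and the stack of culture dishes standing where they are.

Things in the scene. Friction and masses are not known exactly. Their poses are not given: they have to be found in the camera images.
- jar: Wide round white plastic jar with a slightly narrower ribbed grey screw lid: body 62 mm diameter up to 54 mm high, lid 58 mm (60 mm over its ribs) diameter, 72 mm high in all, about 0.2 kg; stands upright, its origin is the centre of its underside, z up. Belongs in the large round holder.
- slim: Slim round white plastic bottle with sloping shoulder and small grey cap: body 38 mm diameter up to 66 mm high, cap 24 mm diameter, 92 mm high in all, about 0.1 kg; stands upright, its origin is the centre of its underside, z up. Belongs in the small round holder.
- square: Square white plastic bottle with small grey round cap: body 50 x 50 mm in plan (sides along its x and y) up to 60 mm high, cap 30 mm diameter, 82 mm high in all, about 0.2 kg; stands upright, its origin is the centre of its underside, z up. Belongs in the square holder.
- trough: Oblong open-topped white plastic reagent trough with three partitions across it: 44 mm wide (its x) by 100 mm long (its y) by 50 mm high, rigid walls 3 mm thick, about 0.14 kg; its origin is the centre of its underside, z up. Can be gripped over its two long sides. Belongs in the oblong holder.
- jar_holder: Large round holder, pocket 78 mm diameter, 88 mm over the rim. Plain aluminium with a mid-grey floor, fixed to the bench, 10 mm high overall: a flat floor 4 mm thick inside a rim 5 mm wide that stands 6 mm above that floor; origin at the centre of its underside on the bench, so the floor is at z = 4 mm.
- slim_holder: Small round holder, pocket 54 mm diameter, 64 mm over the rim. Plain aluminium with a mid-grey floor, fixed to the bench, 10 mm high overall: a flat floor 4 mm thick inside a rim 5 mm wide that stands 6 mm above that floor; origin at the centre of its underside on the bench, so the floor is at z = 4 mm.
- square_holder: Square holder, pocket 66 x 66 mm, 76 x 76 mm over the rim, sides along its x and y. Plain aluminium with a mid-grey floor, fixed to the bench, 10 mm high overall: a flat floor 4 mm thick inside a rim 5 mm wide that stands 6 mm above that floor; origin at the centre of its underside on the bench, so the floor is at z = 4 mm.
- trough_holder: Oblong holder, pocket 60 mm (its x) by 116 mm (its y), 70 x 126 mm over the rim. Plain aluminium with a mid-grey floor, fixed to the bench, 10 mm high overall: a flat floor 4 mm thick inside a rim 5 mm wide that stands 6 mm above that floor; origin at the centre of its underside on the bench, so the floor is at z = 4 mm.
- flask: Small conical glass flask, 51 mm diameter at the foot, 82 mm high, light and loose, standing among the vessels; its origin is the centre of its underside, z up. Not to be disturbed.
- dishes: Stack of three small clear culture dishes, 40 mm diameter, 30 mm high together, loose (moves as one); its origin is the centre of its underside, z up. Not to be disturbed.
Not all that is in view belongs to the job. Leave any blue, purple or red look-alike of the trough alone.

How it is judged:
At the end, for the whole second after the job is handed in: Each vessel stands released and at rest in its own holder: centre within 13 mm of the holder's centre, underside on the holder's floor (2 to 6.5 mm above the bench), upright within 0.08 rad (horizontal distance between jar and jar_holder below 0.013 m and z of jar in the frame of jar_holder between 0.002 and 0.0065 m and angle between each of jar, slim, square, trough's own z axis and vertical below 0.08 rad and linear speed of each of jar, slim, square, trough below 0.02 m/s and angular speed of each of jar, slim, square, trough below 0.2 rad/s and horizontal distance between slim and slim_holder below 0.013 m and z of slim in the frame of slim_holder between 0.002 and 0.0065 m and horizontal distance between square and square_holder below 0.013 m and z of square in the frame of square_holder between 0.002 and 0.0065 m and horizontal distance between trough and trough_holder below 0.013 m and z of trough in the frame of trough_holder between 0.002 and 0.0065 m); the robot touches nothing.
It fails at once if the glass flask is shoved more than 30 mm or knocked over (distance of flask from where it was at the start of the episode above 0.03 m or angle between flask's own z axis and vertical above 0.6 rad).
It fails at once if the stack of dishes is shoved more than 30 mm or knocked over (distance of dishes from where it was at the start of the episode above 0.03 m or angle between dishes's own z axis and vertical above 0.6 rad).
It also fails if it takes over 109 s, if anything falls off the work surface, if the arm or the gripper's body presses on something with over 40 N, if the wrist force passes 120 N, or if a joint passes its speed limit or range.

## Working session

There is one attempt and no reset: what is moved stays moved. The work goes in short steps, Python scripts to look and compute and a tool call to move; the robot and the scene stay as the last step left them, time stands still between calls to the robot, and variables do not carry over. Pictures are saved under pics/ and viewed, and the job is handed in when it is done.

Besides the shell and the picture viewer there is one more tool, called after ">>>" as name(argument=value, ...) on one line, values as JSON. drive_tool: Moves the arm, as the interface text tells. Its arguments: {"type":"object","properties":{"targets":{"type":"array"},"grip_force":{"type":"number"}},"required":["targets"]}

```bash
mkdir -p pics; python3 - <<'E'
from rig import *
import cv2,numpy as np
for n in("top","side"):
    im=get_image(n); cv2.imwrite(f"pics/{n}0.png",im[:,:,::-1]); c=calibration(n); print(n,np.round(c["mtx"],1).tolist(),np.round(c["world_to_cam"],4).tolist())
print(get_state())
E
```

```text
top [[473.7, 0.0, 288.5], [0.0, 473.7, 211.8], [0.0, 0.0, 1.0]] [[-0.0198, -0.9996, 0.0208, 0.1129], [-0.9889, 0.0165, -0.1479, 0.4363], [0.1475, -0.0235, -0.9888, 1.2561], [0.0, 0.0, 0.0, 1.0]]
side [[499.8, 0.0, 272.1], [0.0, 499.8, 212.8], [0.0, 0.0, 1.0]] [[0.7854, -0.619, -0.0071, -0.2974], [-0.4638, -0.5807, -0.6691, 0.3065], [0.41, 0.5288, -0.7432, 1.026], [0.0, 0.0, 0.0, 1.0]]
{'clock': 0.1, 'qpos': array([ 1.16398753e+00,  2.76553424e-01,  1.50601668e+00,  1.91096223e-05,
        1.36069267e+00, -1.21008280e-01]), 'qd': array([-9.93650263e-05, -1.20027748e-03, -2.86999913e-03,  8.94451351e-04,
       -1.57832192e-03,  8.42021180e-04]), 'effort': array([ 1.35675160e-03, -4.17699695e+01, -2.46407640e+01, -3.62599610e-05,
        5.88985509e-03,  5.69279834e-06]), 'position': array([0.16192306, 0.55124019, 0.23050981]), 'ee_rot': array([-2.26850241e-04,  1.42416336e-01,  9.89806491e-01, -8.03713002e-04]), 'contact_force': array([ 0.99562473, -0.78418877, -0.19278355]), 'moment': array([-0.04078419,  0.01494953,  0.0228578 ]), 'width': 0.08517606280199246}
```

View pics/top0.png

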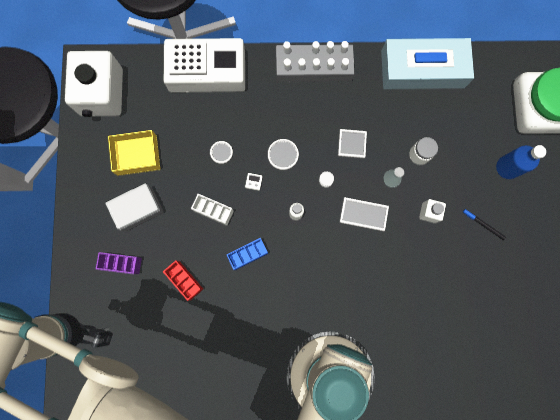

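View pics/side0.png

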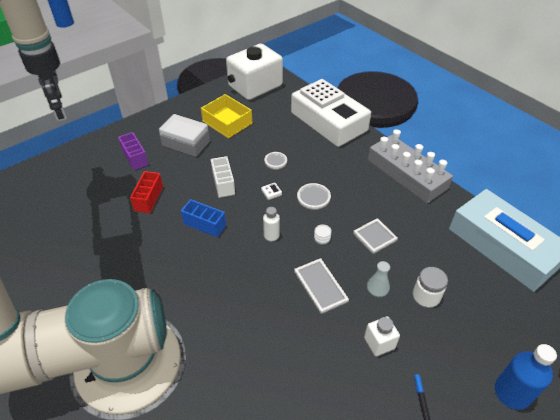

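The top view shows these (column, row):
- **Vessels:** the white trough at (212,209), slim bottle at (296,211), square bottle at (433,211) and jar at (424,151).
- **Holders:** small round (221,152), large round (283,154), square (352,143) and oblong (365,214).
- **Leave alone:** flask (394,178) and dishes (326,180). The purple, red and blue look-alikes are at (118,263), (182,280) and (247,253).

The trough to move is the white one at (212,209). I'll confirm that in enlarged crops.

```bash
python3 - <<'E'
import cv2
a=cv2.imread("pics/top0.png")
def c(n,im,x,y,w,h,s):
    cv2.imwrite(n,cv2.resize(im[y:y+h,x:x+w],None,fx=s,fy=s,interpolation=cv2.INTER_CUBIC))
c("pics/t_l.png",a,180,120,160,120,5)
c("pics/t_r.png",a,320,120,160,120,5)
s=cv2.imread("pics/side0.png")
c("pics/s_l.png",s,190,130,160,120,5)
c("pics/s_r.png",s,290,210,200,150,4)
E
```

```text
(no output)
```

View pics/t_l.png

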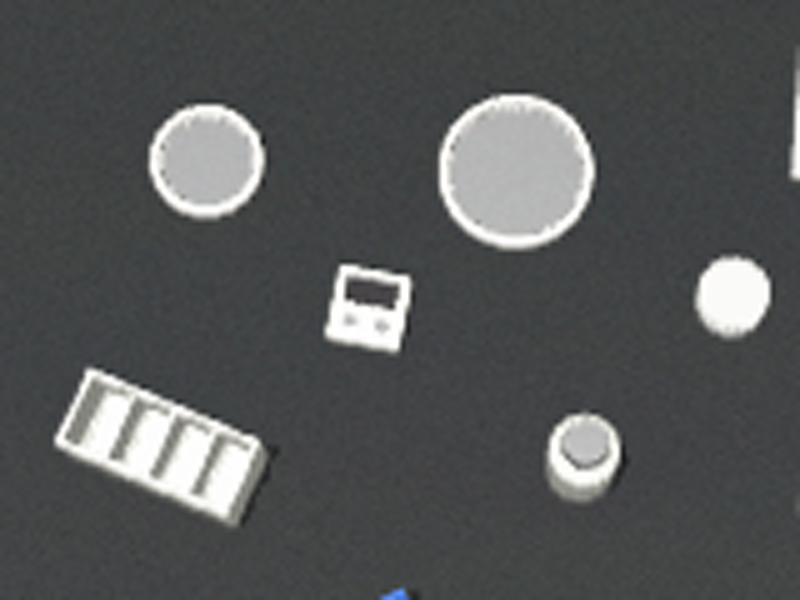

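View pics/t_r.png

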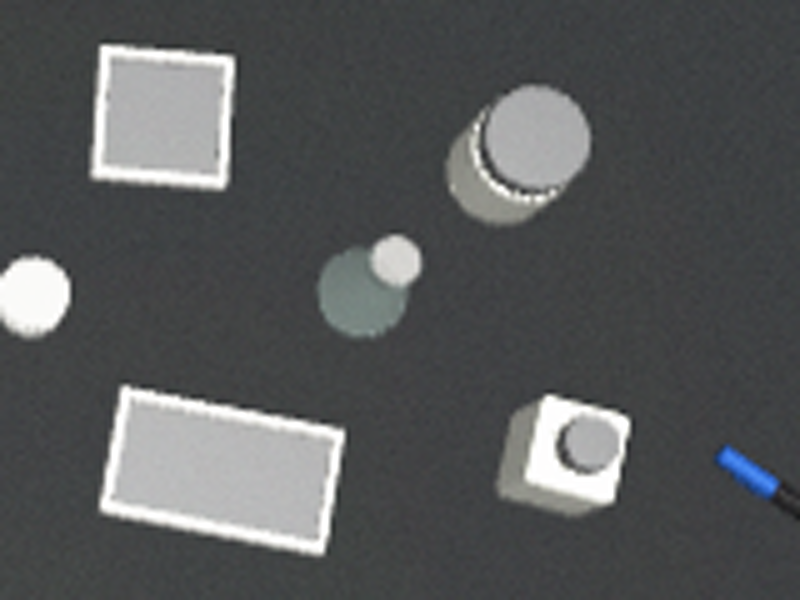

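View pics/s_l.png

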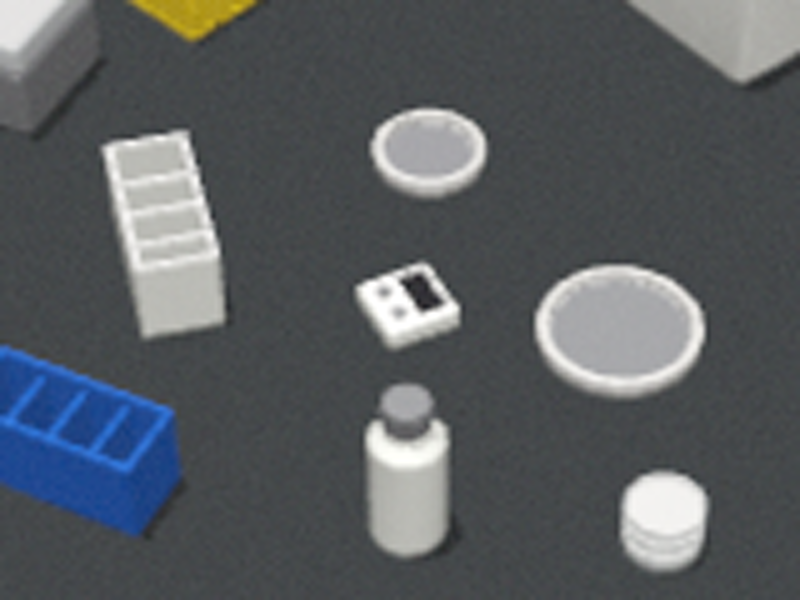

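View pics/s_r.png

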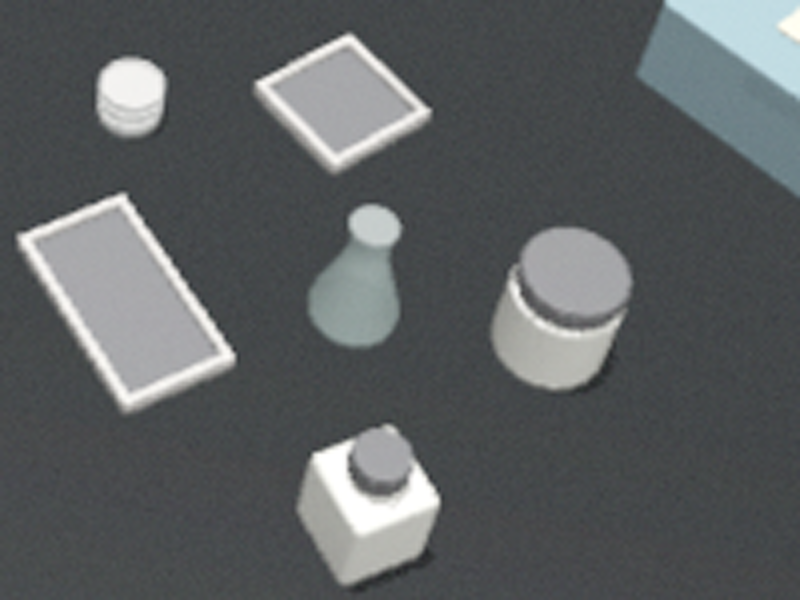

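```bash
cat > h.py <<'E'
import numpy as np
from rig import calibration
def ray(cam,uv,z):
    c=calibration(cam);K=c["mtx"];T=c["world_to_cam"];R=T[:3,:3];t=T[:3,3]
    o=-R.T@t; d=R.T@np.linalg.solve(K,[uv[0],uv[1],1]); return (o+d*(z-o[2])/d[2])[:2]
CR={"tl":("top",180,120,5),"tr":("top",320,120,5),"sl":("side",190,130,5),"sr":("side",290,210,4)}
def pt(cr,uv,z):
    cam,x,y,s=CR[cr]; return ray(cam,((uv[0]+.5)/s-.5+x,(uv[1]+.5)/s-.5+y),z)
E
python3 - <<'E'
from h import *
np.set_printoptions(precision=4,suppress=True)
P={"slim_holder":[("tl",(207,160)),("sl",(429,148)),.01],"jar_holder":[("tl",(517,172)),("sl",(620,326)),.01],
"dishes":[("tl",(733,296)),("sl",(665,498)),.03],"slim":[("tl",(584,444)),("sl",(407,403)),.092],
"jar":[("tr",(539,137)),("sr",(576,273)),.072],"flask":[("tr",(396,260)),("sr",(375,225)),.082],"square":[("tr",(591,443)),("sr",(382,452)),.082]}
for k,(a,b,z) in P.items():
    p,q=pt(*a,z),pt(*b,z);print(k,p,q,(p+q)/2)
Q={"sqh":[("tr",[(101,45),(235,56),(228,188),(92,180)]),("sr",[(349,34),(430,112),(335,170),(255,87)]),.01],
"trh":[("tr",[(123,387),(344,430),(323,554),(101,512)]),("sr",[(124,195),(235,357),(127,410),(19,238)]),.01],
"sq":[("tr",[(547,396),(630,412),(613,507),(528,487)]),("sr",[(310,458),(390,426),(440,500),(355,537)]),.06],
"tro":[("tl",[(90,370),(259,438),(226,519),(57,441)]),("sl",[(103,147),(187,131),(217,245),(135,265)]),.05]}
for k,v in Q.items():
  for cr,l in v[:2]:
    C=np.array([pt(cr,u,v[2]) for u in l]);E=np.roll(C,-1,0)-C
    print(k,cr,C.mean(0),np.linalg.norm(E,axis=1),np.degrees(np.arctan2(E[:,1],E[:,0])))
E
```

```text
slim_holder [0.6154 0.2904] [0.6166 0.2864] [0.616  0.2884]
jar_holder [0.6061 0.1165] [0.6081 0.1128] [0.6071 0.1146]
dishes [ 0.5285 -0.0009] [ 0.5342 -0.0026] [ 0.5313 -0.0017]
slim [0.4377 0.0855] [0.44   0.0808] [0.4388 0.0832]
jar [ 0.6029 -0.2732] [ 0.6025 -0.2771] [ 0.6027 -0.2752]
flask [ 0.5337 -0.1892] [ 0.535  -0.1921] [ 0.5344 -0.1907]
square [ 0.4336 -0.2869] [ 0.4362 -0.29  ] [ 0.4349 -0.2884]
sqh tr [ 0.6354 -0.0807] [0.0766 0.0776 0.077  0.0793] [-95.6086 174.5307  85.727   -5.7333]
sqh sr [ 0.6363 -0.0846] [0.0759 0.0781 0.0768 0.0777] [-95.8222 176.3872  83.8943  -4.2301]
trh tr [ 0.4325 -0.1053] [0.1251 0.0707 0.1246 0.0714] [-102.1176  167.5987   78.2082  -11.9522]
trh sr [ 0.4341 -0.1094] [0.1248 0.0706 0.1275 0.0704] [-102.3973  169.9623   77.5286  -12.2308]
sq tr [ 0.4331 -0.2881] [0.0453 0.0527 0.0464 0.0509] [-102.03    166.0754   75.6072  -15.2237]
sq sr [ 0.4334 -0.2917] [0.047  0.0458 0.0494 0.0467] [ -15.4247 -104.4929  165.5519   72.5568]
tro tl [0.4492 0.3116] [0.0982 0.0468 0.1    0.042 ] [-113.0429  157.8995   64.1932  -24.2251]
tro sl [0.4528 0.3117] [0.0469 0.0925 0.0445 0.0951] [ -22.4795 -114.9837  160.975    66.5809]
```

```bash
cat >> h.py <<'E'
from scipy.spatial.transform import Rotation as Ro
def plan(x,y,z,psi,quiet=False):
    """turn (deg, tool axes) then shift (mm, axes after the turn) from the measured pose to target"""
    from rig import get_state
    s=get_state(); q=s["ee_rot"]; R=Ro.from_quat([q[1],q[2],q[3],q[0]])
    best=None
    for p in (psi,psi+180):
        a=np.radians(p); yv=np.array([np.cos(a),np.sin(a),0]); zv=np.array([0,0,-1.]); xv=np.cross(yv,zv)
        T=Ro.from_matrix(np.c_[xv,yv,zv]); rv=np.degrees((R.inv()*T).as_rotvec())
        q6=np.degrees(s["qpos"][5])+rv[2]
        if best is None or np.linalg.norm(rv)<np.linalg.norm(best[0]): best=(rv,T)
    rv,T=best; d=T.inv().apply(np.array([x,y,z])-s["position"])*1000
    print("clock",round(s["clock"],2),"pos",np.round(s["position"],4),"w",round(s["width"],4),"F",np.round(s["contact_force"],1),"q",np.round(np.degrees(s["qpos"])))
    print(" turn",np.round(rv,1),"shift",np.round(d,1))
E
python3 -c "
from h import *
plan(.451,.3116,.10,-23.5)"
```

```text
clock 0.1 pos [0.1619 0.5512 0.2305] w 0.0852 F [ 1.  -0.8 -0.2] q [67. 16. 86.  0. 78. -7.]
 turn [ -0.1  -0.1 -82.9] shift [ 104.5 -360.7  130.5]
```

>>> drive_tool(targets=[0,0,9.7,0,0,0,1,0,0,9.7,0,0,0,1,0,0,9.7,0,0,0,1,0,0,9.7,0,0,0,1,0,0,9.7,0,0,0,1,0,0,9.7,0,0,0,1,0,0,9.7,0,0,0,1,0,0,9.7,0,0,0,1,0,0,9.7,0,0,0,1,0,0,9.7,0,0,0,1], grip_force=40)

```text
clock: 1.35
position: [0.162, 0.5514, 0.2308]
ee_rot: [0.0, 0.837, 0.547, -0.0]
contact_force: [-0.8, 0.3, 0.3]
width: 0.0854
```

```bash
python3 -c "
from h import *
plan(.451,.3116,.10,-23.5)"
```

```text
clock 1.35 pos [0.162  0.5514 0.2308] w 0.0854 F [-0.8  0.3  0.3] q [67. 16. 86.  0. 78. 90.]
 turn [-0.   0.1 -0.2] shift [-104.6  360.7  130.8]
```

>>> drive_tool(targets=[0,0,0,-11.6,40.1,14.5,1,0,0,0,-11.6,40.1,14.5,1,0,0,0,-11.6,40.1,14.5,1,0,0,0,-11.6,40.1,14.5,1,0,0,0,-11.6,40.1,14.5,1,0,0,0,-11.6,40.1,14.5,1,0,0,0,-11.6,40.1,14.5,1,0,0,0,-11.6,40.1,14.5,1,0,0,0,-11.6,40.1,14.5,1,0,0,0,0,0,0,1])

```text
clock: 2.6
position: [0.4533, 0.3106, 0.0993]
ee_rot: [0.0, 0.837, 0.548, -0.001]
contact_force: [0.1, 0.2, 1.0]
width: 0.0855
```

```bash
cat > snap.py <<'E'
import sys,cv2,numpy as np
from rig import get_image
# snap.py name cam cx cy halfw scale
n,cam=sys.argv[1:3]; im=get_image(cam)[:,:,::-1]
if len(sys.argv)>3:
    x,y,w,h,s=map(int,sys.argv[3:8]); im=cv2.resize(im[y:y+h,x:x+w],None,fx=s,fy=s,interpolation=cv2.INTER_CUBIC)
cv2.imwrite(f"pics/{n}.png",im)
E
python3 -c "
from h import *
plan(.451,.3116,.012,-23.5)"; python3 snap.py a1 side 160 90 160 120 5
```

```text
clock 2.6 pos [0.4533 0.3106 0.0993] w 0.0855 F [0.1 0.2 1. ] q [ 27.  20. 101.  -0.  60.  51.]
 turn [-0.1  0.1 -0.1] shift [ 0.  -2.5 87.3]
```

View pics/a1.png

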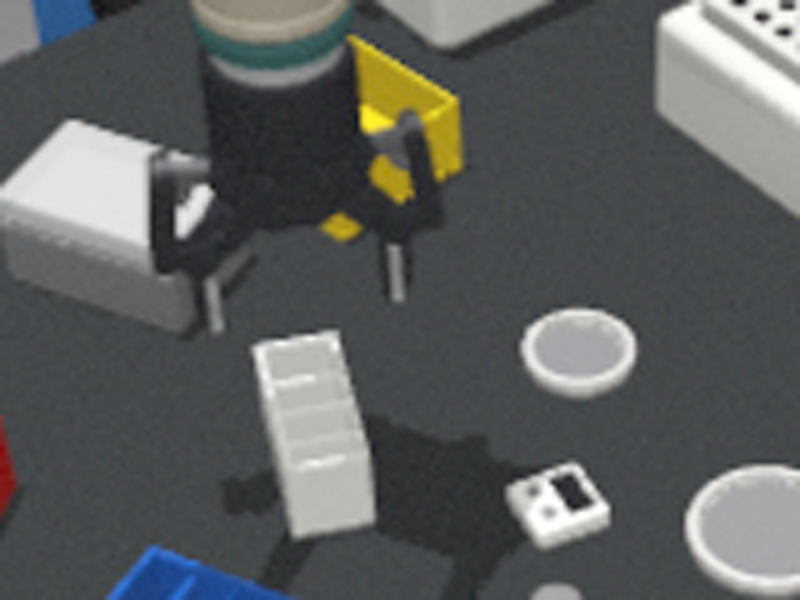

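The gripper straddles the white trough (crop (315,430)), with the fingers parallel to its long sides. I'll descend and grip.

>>> drive_tool(targets=[0,0,0,0,-2.5,22,1,0,0,0,0,0,22,1,0,0,0,0,0,22,1,0,0,0,0,0,21,1,0,0,0,0,0,0,0,0,0,0,0,0,0,0,0,0,0,0,0,0,0,0,0,0,0,0,0,0,0,0,0,0,0,0,0,0,0,0,0,0,0,0], grip_force=40)

```text
clock: 3.9
position: [0.4505, 0.3145, 0.0151]
ee_rot: [-0.0, 0.836, 0.549, 0.001]
contact_force: [-0.3, 1.6, 5.9]
width: 0.0435
```

>>> drive_tool(targets=[0,0,0,0,0,-20,0,0,0,0,0,0,-30,0,0,0,0,0,0,-40,0,0,0,0,0,0,-30,0,0,0,0,0,0,0,0])

```text
clock: 4.53
position: [0.451, 0.3143, 0.1359]
ee_rot: [0.0, 0.836, 0.549, 0.003]
contact_force: [0.2, -0.4, -2.3]
width: 0.0435
```

```bash
python3 snap.py a2 side 160 60 160 120 5; python3 -c "
from h import *
plan(.4335,-.1073,.13,-12.1)"
```

```text
clock 4.58 pos [0.4497 0.3136 0.1341] w 0.0435 F [-0.5  0.6 -1.1] q [28. 18. 98.  0. 64. 51.]
 turn [  0.   -0.  -11.3] shift [-415.    72.4    4.1]
```

View pics/a2.png

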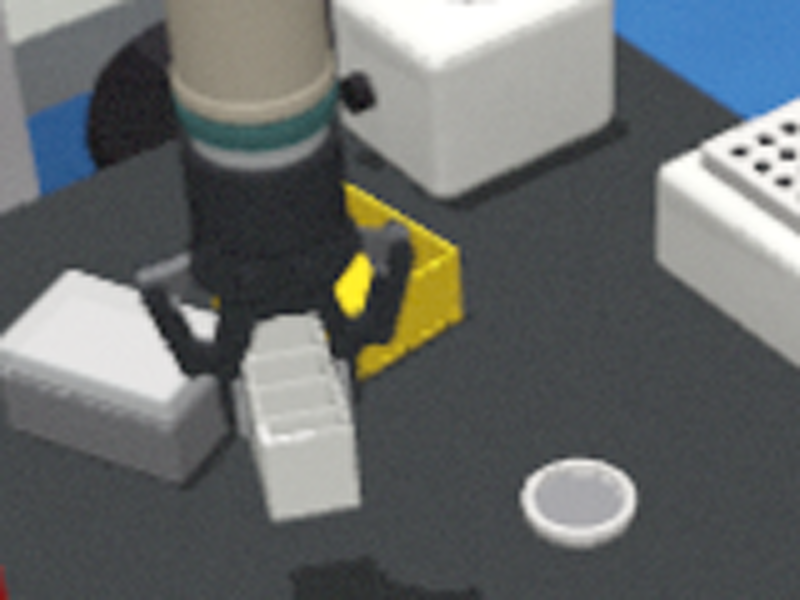

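>>> drive_tool(targets=[0,0,-5.7,0,0,0,0,0,0,-5.6,0,0,0,0,0,0,0,-41.5,7.2,0,0,0,0,0,-41.5,7.2,0,0,0,0,0,-41.5,7.2,0,0,0,0,0,-41.5,7.2,0,0,0,0,0,-41.5,7.2,0,0,0,0,0,-41.5,7.2,0,0,0,0,0,-41.5,7.2,0,0,0,0,0,-41.5,7.2,0,0,0,0,0,-41.5,7.2,0,0,0,0,0,-41.5,7.2,0,0])

```text
clock: 6.08
position: [0.4316, -0.108, 0.1318]
ee_rot: [-0.002, 0.778, 0.629, -0.001]
contact_force: [-0.3, -0.2, -2.4]
width: 0.0437
```

```bash
python3 -c "
from h import *
plan(.4335,-.1073,.03,-12.1)"
```

```text
clock 6.08 pos [ 0.4316 -0.108   0.1318] w 0.0437 F [-0.3 -0.2 -2.4] q [-23.  10. 110.   0.  60. -11.]
 turn [-0.2 -0.1  0. ] shift [  1.1   1.8 101.8]
```

>>> drive_tool(targets=[0,0,0,1,2,30,0,0,0,0,0,0,35,0,0,0,0,0,0,30,0,0,0,0,0,0,0,0,0,0,0,0,0,0,0])

```text
clock: 6.7
position: [0.4354, -0.1066, 0.0387]
ee_rot: [-0.0, 0.778, 0.629, -0.0]
contact_force: [0.2, 0.3, -1.2]
width: 0.0434
```

```bash
python3 snap.py a3 side 240 210 160 120 5;python3 snap.py a3t top 300 150 140 105 5; python3 -c "
from h import *
plan(.4335,-.1073,.019,-12.1)"
```

```text
clock 6.8 pos [ 0.4362 -0.1069  0.0396] w 0.0439 F [ 0.9 -0.  -1.8] q [-23.  17. 117.   0.  46. -11.]
 turn [0.1 0.  0. ] shift [-1.  -2.6 20.6]
```

View pics/a3.png

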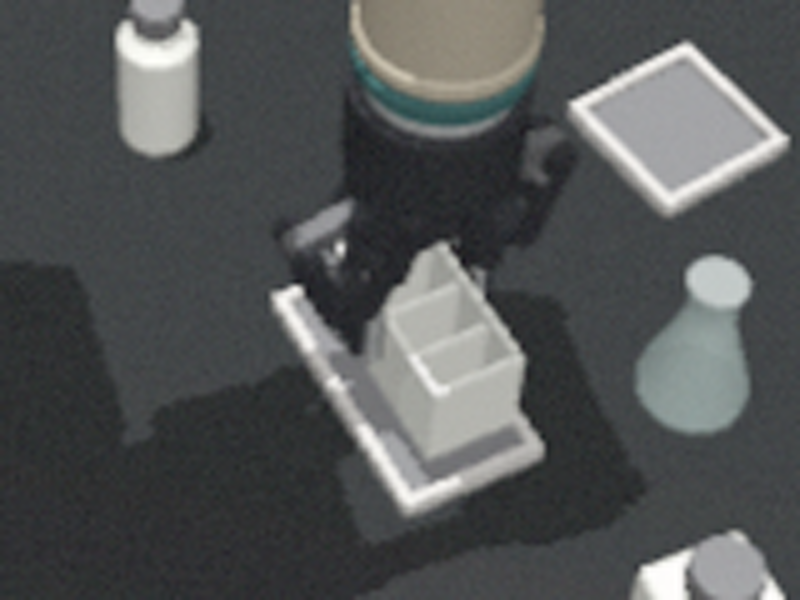

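View pics/a3t.png

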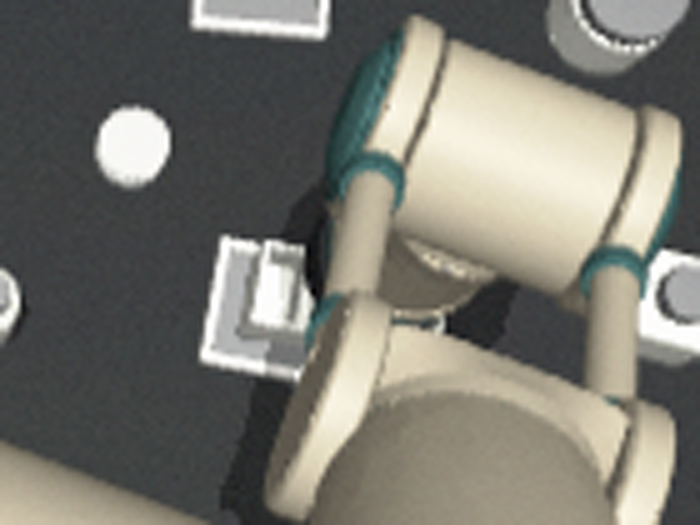

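```bash
python3 -c "
from h import *
CR['b']=('side',240,210,5)
a=np.radians(-12.1);X=np.array([np.cos(a),np.sin(a)]);Y=np.array([-X[1],X[0]])
# holder near rim outer corners in same picture
C=(pt('b',(408,512),.01)+pt('b',(543,447),.01))/2
for l,z in (((438,396),(525,357)),.0745),(((432,457),(522,408)),.0245):
  m=(pt('b',l[0],z)+pt('b',l[1],z))/2
  print((m-C)@X,(m-C)@Y,'want 0, .013', np.linalg.norm(pt('b',l[0],z)-pt('b',l[1],z)))
"
```

```text
0.002699086165553425 0.010667157525812506 want 0, .013 0.0431957151043819
0.007029073415531064 0.013142807493387464 want 0, .013 0.04862850781742954
```

>>> drive_tool(targets=[0,0,0,0,-3,10,0,0,0,0,0,0,8,0,0,0,0,0,0,2,0,0,0,0,0,0,0,0])

```text
clock: 7.3
position: [0.4318, -0.1057, 0.0191]
ee_rot: [-0.001, 0.778, 0.629, -0.0]
contact_force: [-3.2, -0.1, 6.3]
width: 0.0438
```

>>> drive_tool(targets=[0,0,0,0,0,0,1,0,0,0,0,0,0,1,0,0,0,0,0,0,1,0,0,0,0,0,0,1,0,0,0,0,0,0,1,0,0,0,0,0,0,1,0,0,0,0,0,-30,1,0,0,0,0,0,-40,1,0,0,0,0,0,-50,1,0,0,0,0,0,0,1])

```text
clock: 8.55
position: [0.4353, -0.1071, 0.1424]
ee_rot: [0.004, 0.778, 0.629, 0.002]
contact_force: [1.2, 0.4, 0.0]
width: 0.0851
```

```bash
python3 snap.py a4 side 240 170 160 120 5; python3 -c "
from h import *
plan(.439,.083,.14,-12)"
```

```text
clock 8.6 pos [ 0.4336 -0.1065  0.1403] w 0.0854 F [-0.7  0.1 -0.7] q [-23.   9. 110.   0.  61. -11.]
 turn [ 0.2  0.  -0.1] shift [186.4 -34.1   0.3]
```

View pics/a4.png

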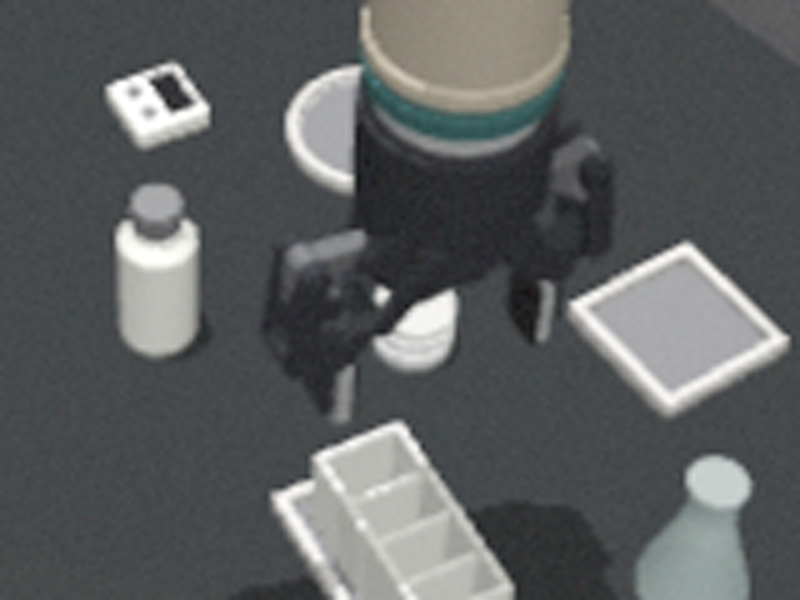

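The trough sits in its holder with the gripper clear above it. I'll check that more closely later. Slim bottle next.

>>> drive_tool(targets=[0,0,0,37.3,-6.8,0,1,0,0,0,37.3,-6.8,0,1,0,0,0,37.3,-6.8,0,1,0,0,0,37.3,-6.8,0,1,0,0,0,37.3,-6.8,0,1,0,0,0,0,0,0,1])

```text
clock: 9.35
position: [0.4369, 0.0853, 0.1372]
ee_rot: [-0.001, 0.776, 0.63, -0.001]
contact_force: [0.5, -1.1, 0.1]
width: 0.0849
```

```bash
python3 snap.py b1 side 200 110 160 120 5; python3 -c "
from h import *
plan(.439,.083,.025,-12)"
```

```text
clock 9.4 pos [0.437  0.0841 0.1374] w 0.0851 F [0.3 0.4 0.4] q [  2.   9. 110.  -0.  61.  14.]
 turn [-0.2  0.1  0.1] shift [ -0.7   2.1 112.4]
```

View pics/b1.png

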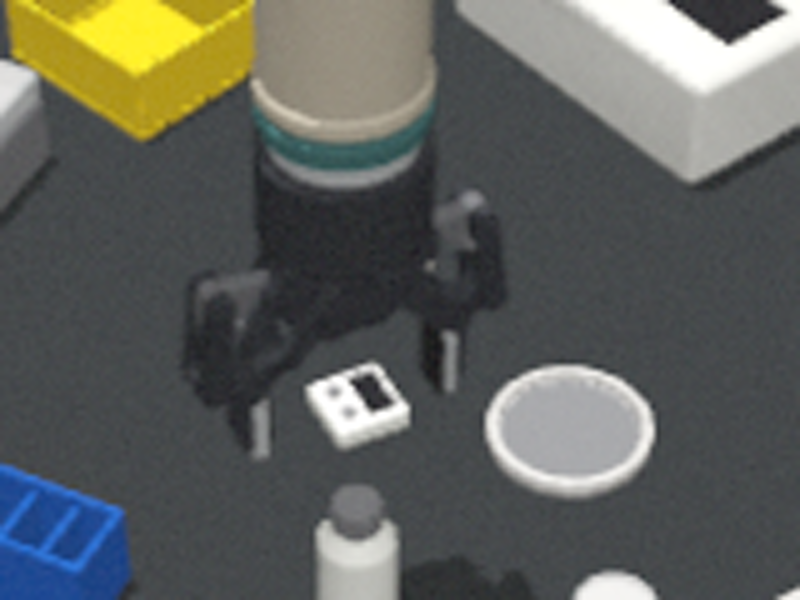

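Finger tips are at crop (260,455) and (447,385), so their midpoint is directly above the bottle at (357,510). I'll descend to z ≈ 0.025 and grip.

>>> drive_tool(targets=[0,0,0,0,2,23,1,0,0,0,0,0,23,1,0,0,0,0,0,23,1,0,0,0,0,0,23,1,0,0,0,0,0,20,1,0,0,0,0,0,0,0,0,0,0,0,0,0,0,0,0,0,0,0,0,0,0,0,0,0,0,0,0,0,0,0,0,0,0,0,0,0,0,0,0,0,0], grip_force=40)

```text
clock: 10.78
position: [0.4408, 0.0829, 0.0276]
ee_rot: [0.001, 0.777, 0.629, 0.0]
contact_force: [-1.1, -2.0, 6.5]
width: 0.0373
```

>>> drive_tool(targets=[0,0,0,0,0,-20,0,0,0,0,0,0,-30,0,0,0,0,0,0,-30,0,0,0,0,0,0,-30,0,0,0,0,0,0,0,0])

```text
clock: 11.4
position: [0.4419, 0.0833, 0.1386]
ee_rot: [0.002, 0.777, 0.629, 0.002]
contact_force: [0.8, -0.6, -1.7]
width: 0.0369
```

```bash
python3 snap.py b2 side 200 110 160 120 5; python3 -c "
from h import *
plan(.616,.2884,.135,-12)"
```

```text
clock 11.45 pos [0.4406 0.0832 0.1372] w 0.0369 F [-0.7 -0.4 -1.7] q [  2.   9. 110.   0.  61.  14.]
 turn [ 0.1 -0.  -0.1] shift [237.2 128.9   2.2]
```

View pics/b2.png

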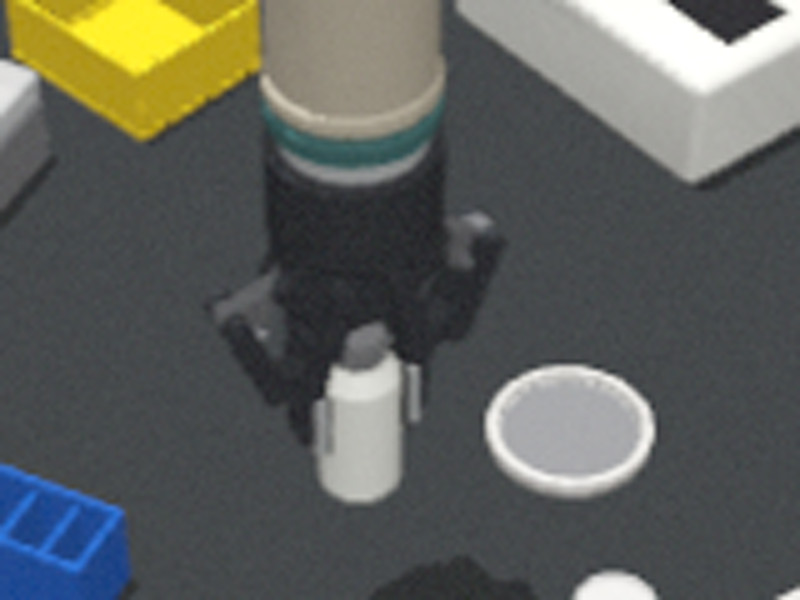

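>>> drive_tool(targets=[0,0,0,33.9,18.4,0,0,0,0,0,33.9,18.4,0,0,0,0,0,33.9,18.4,0,0,0,0,0,33.9,18.4,0,0,0,0,0,33.9,18.4,0,0,0,0,0,33.9,18.4,0,0,0,0,0,33.9,18.4,0,0,0,0,0,0,0,0,0,0,0,0,0,0,30,0,0,0,0,0,0,30,0,0,0,0,0,0,25,0,0,0,0,0,0,0,0])

```text
clock: 12.95
position: [0.6124, 0.2865, 0.0481]
ee_rot: [-0.001, 0.778, 0.629, -0.004]
contact_force: [-0.2, 0.1, -1.1]
width: 0.0369
```

```bash
python3 snap.py b3 side 200 90 160 120 5; python3 -c "
from h import *
plan(.616,.2884,.0315,-12)"
```

```text
clock 13.0 pos [0.6141 0.2871 0.05  ] w 0.0375 F [ 0.1  1.  -0.5] q [19. 32. 86. -0. 62. 31.]
 turn [-0.2  0.1 -0.1] shift [ 1.6  1.6 18.5]
```

View pics/b3.png

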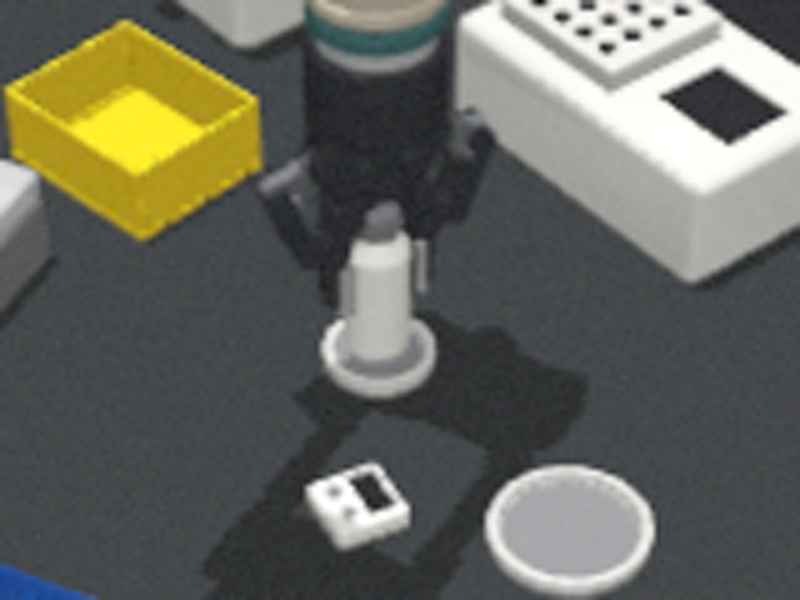

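The bottle is centred over the small round holder (crop (379,350)). I'll lower it and release.

>>> drive_tool(targets=[0,0,0,1.5,1,9,0,0,0,0,0,0,8,0,0,0,0,0,0,1,0,0,0,0,0,0,0,0])

```text
clock: 13.5
position: [0.6172, 0.2895, 0.034]
ee_rot: [0.0, 0.778, 0.629, 0.0]
contact_force: [-0.1, -1.2, -1.3]
width: 0.0373
```

```bash
python3 -c "
from h import *
plan(.616,.2884,.0315,-12)"; python3 snap.py b4 side 210 110 120 90 6
```

```text
clock 13.5 pos [0.6172 0.2895 0.034 ] w 0.0373 F [-0.1 -1.2 -1.3] q [19. 33. 87.  0. 60. 31.]
 turn [ 0.  -0.  -0.1] shift [-1.3 -1.   2.5]
```

View pics/b4.png

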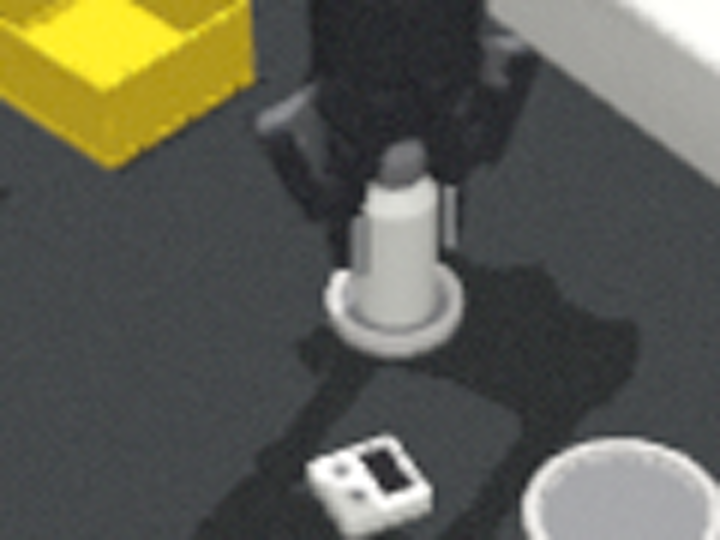

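>>> drive_tool(targets=[0,0,0,0,0,2,0,0,0,0,0,0,1,0,0,0,0,0,0,0,0])

```text
clock: 13.92
position: [0.6173, 0.2896, 0.0316]
ee_rot: [0.0, 0.778, 0.629, 0.0]
contact_force: [-1.5, -1.3, 4.1]
width: 0.0371
```

Contact with the floor (4 N). Release and lift.

>>> drive_tool(targets=[0,0,0,0,0,0,0.5,0,0,0,0,0,0,0.7,0,0,0,0,0,0,1,0,0,0,0,0,0,1,0,0,0,0,0,0,1,0,0,0,0,0,0,1,0,0,0,0,0,-30,1,0,0,0,0,0,-40,1,0,0,0,0,0,-40,1,0,0,0,0,0,0,1])

```text
clock: 15.18
position: [0.6196, 0.2903, 0.1452]
ee_rot: [0.001, 0.778, 0.629, 0.004]
contact_force: [-0.3, -0.2, -1.0]
width: 0.0857
```

```bash
python3 snap.py b5 side 210 90 120 90 6; python3 -c "
from h import *
plan(.603,-.275,.14,30)"
```

```text
clock 15.22 pos [0.618  0.2898 0.1427] w 0.0852 F [-0.2  0.4 -0.3] q [19. 28. 80.  0. 72. 31.]
 turn [  0.2  -0.  -42.1] shift [-481.6 -295.4    2.7]
```

View pics/b5.png

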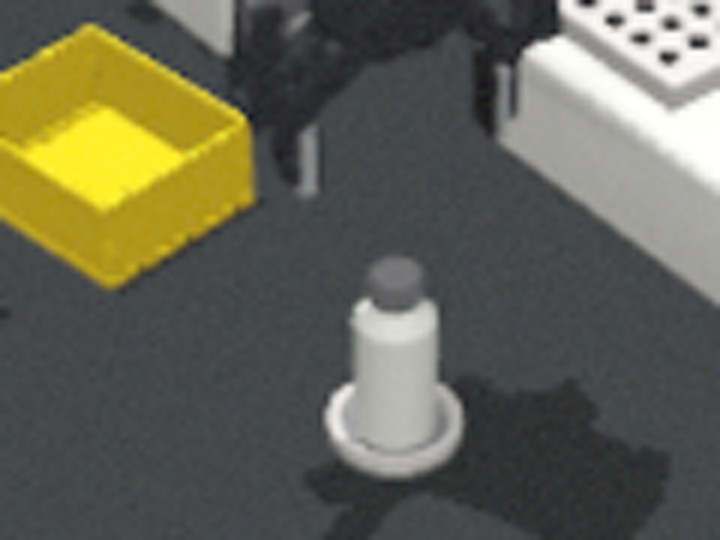

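The slim bottle stands upright in its holder (crop (395,430)). Jar next.

>>> drive_tool(targets=[0,0,-10.5,0,0,0,1,0,0,-10.5,0,0,0,1,0,0,-10.5,0,0,0,1,0,0,-10.6,0,0,0,1,0,0,0,-40,-24.6,0,1,0,0,0,-40,-24.6,0,1,0,0,0,-40,-24.6,0,1,0,0,0,-40,-24.6,0,1,0,0,0,-40,-24.6,0,1,0,0,0,-40,-24.6,0,1])

```text
clock: 16.48
position: [0.6081, 0.0064, 0.1389]
ee_rot: [-0.002, 0.5, 0.866, -0.001]
contact_force: [0.1, -0.4, -0.7]
width: 0.0855
```

>>> drive_tool(targets=[0,0,0,-40,-24.6,0,1,0,0,0,-40,-24.6,0,1,0,0,0,-40,-24.6,0,1,0,0,0,-40,-24.6,0,1,0,0,0,-40,-24.6,0,1,0,0,0,-40,-24.6,0,1,0,0,0,0,0,0,1])

```text
clock: 17.35
position: [0.6005, -0.2772, 0.1385]
ee_rot: [-0.001, 0.502, 0.865, -0.001]
contact_force: [-0.9, 0.3, -0.4]
width: 0.0853
```

```bash
python3 snap.py c1 side 340 170 160 120 5; python3 -c "
from h import *
plan(.603,-.275,.010,30)"
```

```text
clock 17.4 pos [ 0.6005 -0.2748  0.1386] w 0.0853 F [-0.   0.7  0.3] q [-31.  27.  83.   0.  71. -61.]
 turn [-0.1 -0.2 -0.1] shift [ -1.4   2.1 128.6]
```

View pics/c1.png

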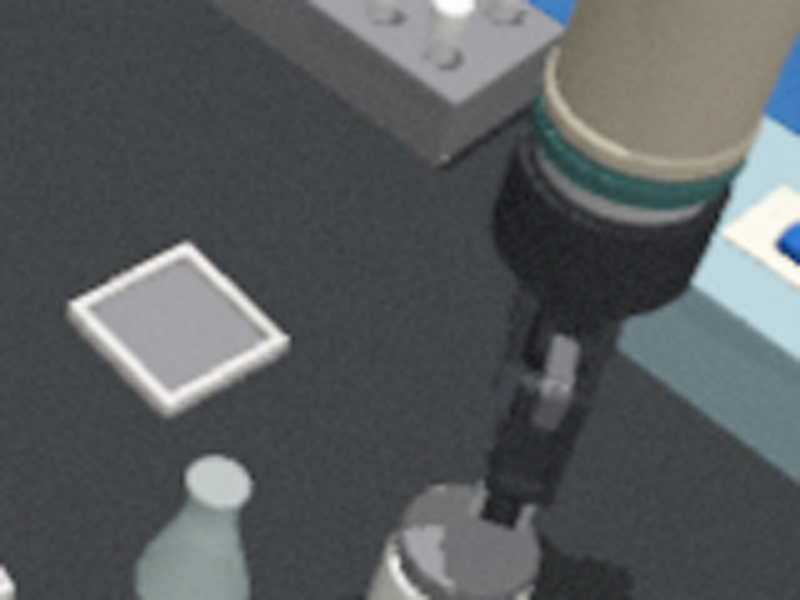

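>>> drive_tool(targets=[0,0,0,-1.4,2,30,1,0,0,0,0,0,30,1,0,0,0,0,0,0,1])

```text
clock: 17.77
position: [0.6018, -0.2712, 0.0774]
ee_rot: [-0.004, 0.499, 0.866, 0.0]
contact_force: [1.3, -0.2, -0.3]
width: 0.0856
```

```bash
python3 snap.py c2 side 370 210 140 105 5; python3 -c "
from h import *
plan(.603,-.275,.010,30)"; python3 snap.py c2t top 340 90 140 105 5
```

```text
clock 17.82 pos [ 0.6032 -0.2722  0.0794] w 0.0855 F [0.7 0.4 1.1] q [-30.  29.  87.   0.  64. -60.]
 turn [-0.1 -0.2  0.1] shift [-2.4 -1.6 69.4]
```

View pics/c2.png

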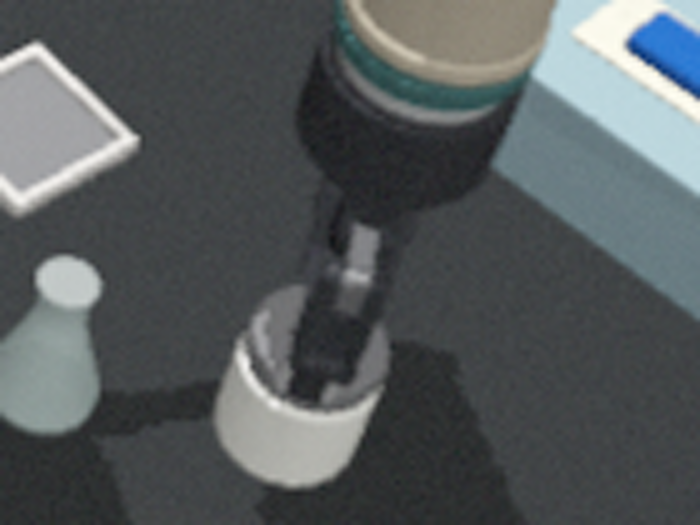

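View pics/c2t.png

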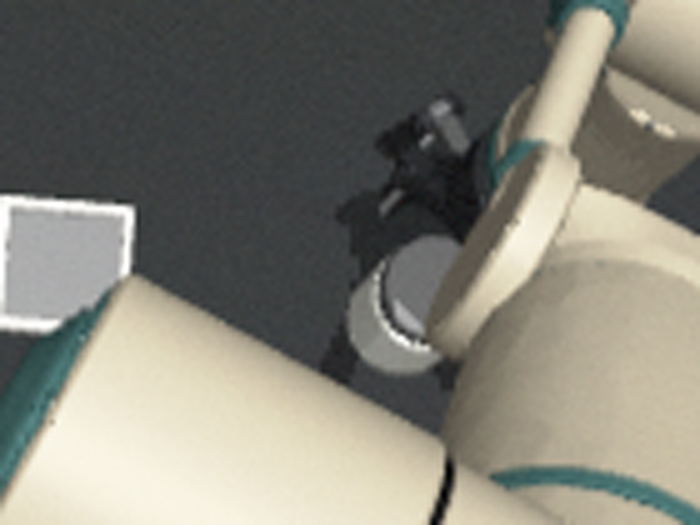

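>>> drive_tool(targets=[0,0,0,-2.4,-1,12,1,0,0,0,0,0,12,1,0,0,0,0,0,12,1,0,0,0,0,0,0,1])

```text
clock: 18.38
position: [0.6035, -0.2761, 0.0432]
ee_rot: [-0.002, 0.5, 0.866, 0.0]
contact_force: [0.0, 0.1, -0.9]
width: 0.0854
```

>>> drive_tool(targets=[0,0,0,0,0,17,1,0,0,0,0,0,16,1,0,0,0,0,0,0,1,0,0,0,0,0,0,0,0,0,0,0,0,0,0,0,0,0,0,0,0,0,0,0,0,0,0,0,0,0,0,0,0,0,0,0], grip_force=50)

```text
clock: 19.38
position: [0.6049, -0.277, 0.0124]
ee_rot: [0.001, 0.5, 0.866, 0.0]
contact_force: [-0.6, -0.9, 4.2]
width: 0.061
```

>>> drive_tool(targets=[0,0,0,0,0,0,0,0,0,0,0,0,-20,0,0,0,0,0,0,-30,0,0,0,0,0,0,-35,0,0,0,0,0,0,-35,0,0,0,0,0,0,0,0])

```text
clock: 20.12
position: [0.606, -0.2772, 0.1337]
ee_rot: [0.002, 0.5, 0.866, 0.0]
contact_force: [0.1, -0.7, -2.8]
width: 0.0612
```

```bash
python3 snap.py c3 side 340 170 160 120 5; python3 -c "
from h import *
plan(.6071,.1146,.13,30)"
```

```text
clock 20.18 pos [ 0.6046 -0.2765  0.1315] w 0.0612 F [-0.5 -0.3 -3.1] q [-31.  27.  83.   0.  70. -61.]
 turn [0. 0. 0.] shift [337.4 197.8   1.5]
```

View pics/c3.png

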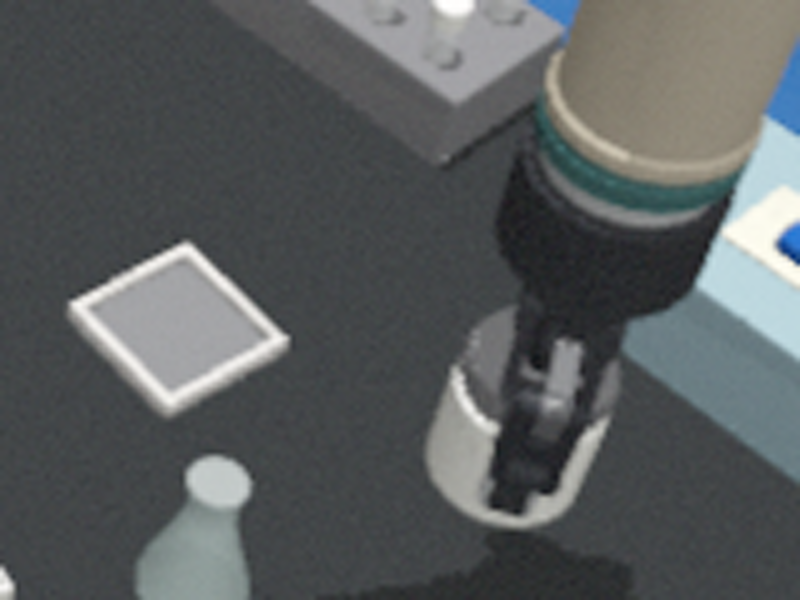

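The jar is gripped at 61 mm and lifted. Now carrying it to the large round holder.

>>> drive_tool(targets=[0,0,0,37.5,22,0,0,0,0,0,37.5,22,0,0,0,0,0,37.5,22,0,0,0,0,0,37.5,22,0,0,0,0,0,37.5,22,0,0,0,0,0,37.5,22,0,0,0,0,0,37.5,22,0,0,0,0,0,37.5,22,0,0,0,0,0,37.5,22,0,0,0,0,0,0,0,0,0,0,0,0,0,0,35,0,0,0,0,0,0,35,0])

```text
clock: 21.68
position: [0.6058, 0.1139, 0.0592]
ee_rot: [-0.001, 0.5, 0.866, -0.001]
contact_force: [-0.3, -0.3, -3.0]
width: 0.0615
```

```bash
python3 -c "
from h import *
plan(.6071,.1146,.035,30)"
```

```text
clock 21.68 pos [0.6058 0.1139 0.0592] w 0.0615 F [-0.3 -0.3 -3. ] q [  4.  27.  95.  -0.  58. -26.]
 turn [-0.1 -0.   0. ] shift [-0.   1.5 24.2]
```

>>> drive_tool(targets=[0,0,0,0,1,24,0,0,0,0,0,0,0,0])

```text
clock: 21.92
position: [0.6046, 0.114, 0.0339]
ee_rot: [-0.004, 0.5, 0.866, -0.003]
contact_force: [-0.1, -0.9, -2.7]
width: 0.061
```

```bash
python3 snap.py c4 side 245 120 140 105 5; python3 -c "
from h import *
plan(.6071,.1146,.0165,30)"
```

```text
clock 21.98 pos [0.6063 0.1142 0.0357] w 0.0612 F [ 0.4 -0.5 -2.7] q [  4.  29.  96.  -0.  56. -26.]
 turn [-0.3 -0.1 -0. ] shift [-0.1  0.9 19.2]
```

View pics/c4.png

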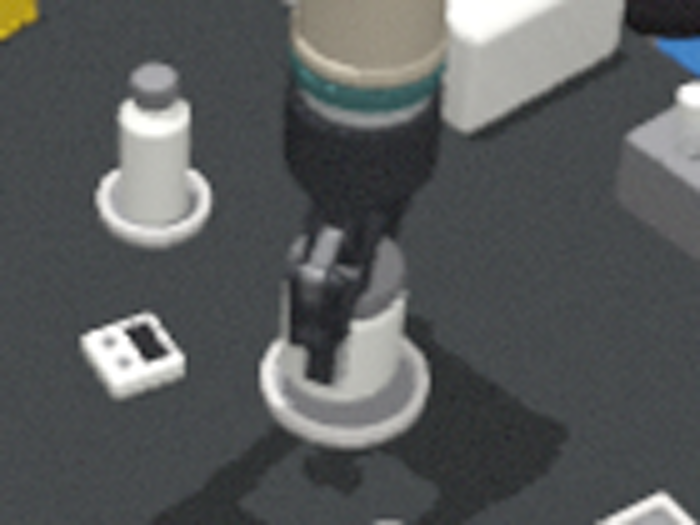

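>>> drive_tool(targets=[0,0,0,0,0.5,10,0,0,0,0,0,0,8,0,0,0,0,0,0,2,0,0,0,0,0,0,0,0])

```text
clock: 22.48
position: [0.6083, 0.1154, 0.0179]
ee_rot: [0.0, 0.5, 0.866, 0.0]
contact_force: [0.7, -1.0, -2.6]
width: 0.0613
```

>>> drive_tool(targets=[0,0,0,0,0,2,0,0,0,0,0,0,0,0,0,0,0,0,0,0,0])

```text
clock: 22.85
position: [0.6088, 0.1155, 0.0164]
ee_rot: [0.0, 0.5, 0.866, 0.0]
contact_force: [-0.5, 1.1, 1.5]
width: 0.0612
```

Contact with the floor. Release and lift.

>>> drive_tool(targets=[0,0,0,0,0,0,0.8,0,0,0,0,0,0,1,0,0,0,0,0,0,1,0,0,0,0,0,0,1,0,0,0,0,0,0,1,0,0,0,0,0,-20,1,0,0,0,0,0,-30,1,0,0,0,0,0,-35,1,0,0,0,0,0,-40,1,0,0,0,0,0,0,1])

```text
clock: 24.1
position: [0.6108, 0.1156, 0.1446]
ee_rot: [0.003, 0.5, 0.866, 0.002]
contact_force: [-0.8, -0.7, -0.8]
width: 0.085
```

```bash
python3 snap.py c5 side 245 120 140 105 5; python3 -c "
from h import *
plan(.434,-.2888,.14,-14.5)"
```

```text
clock 24.15 pos [0.6092 0.1154 0.1424] w 0.0856 F [-0.3 -0.2 -0.4] q [  4.  23.  89.   0.  68. -26.]
 turn [ 0.2  0.  44.5] shift [-435.2  -68.4    2.4]
```

View pics/c5.png

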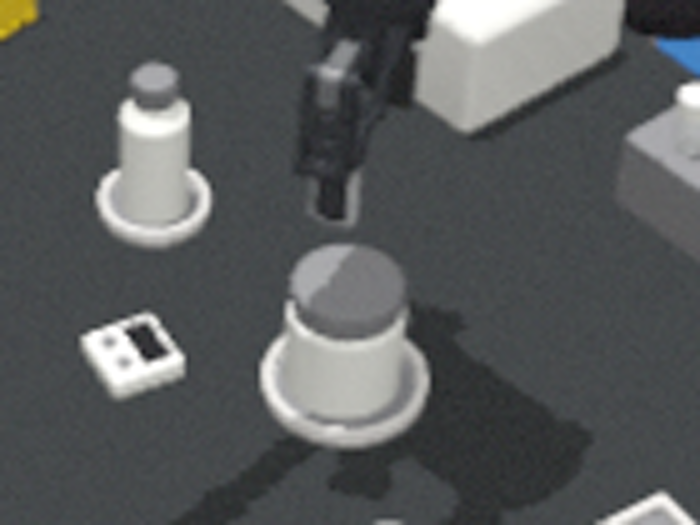

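The jar stands in its pocket (crop (345,350)). Square bottle next.

>>> drive_tool(targets=[0,0,8.9,0,0,0,1,0,0,8.9,0,0,0,1,0,0,8.9,0,0,0,1,0,0,8.9,0,0,0,1,0,0,8.9,0,0,0,1,0,0,0,-40,-6.2,0,1,0,0,0,-40,-6.2,0,1,0,0,0,-40,-6.2,0,1,0,0,0,-40,-6.2,0,1,0,0,0,-40,-6.2,0,1])

```text
clock: 25.4
position: [0.5266, -0.0714, 0.1391]
ee_rot: [-0.001, 0.791, 0.612, -0.001]
contact_force: [0.3, -0.2, -0.3]
width: 0.085
```

>>> drive_tool(targets=[0,0,0,-40,-6.2,0,1,0,0,0,-40,-6.2,0,1,0,0,0,-40,-6.2,0,1,0,0,0,-40,-6.2,0,1,0,0,0,-40,-6.2,0,1,0,0,0,-35,-6.2,0,1,0,0,0,0,0,0,1])

```text
clock: 26.28
position: [0.432, -0.2901, 0.1392]
ee_rot: [-0.001, 0.792, 0.611, -0.0]
contact_force: [0.4, 0.4, 0.0]
width: 0.0852
```

```bash
python3 snap.py d1 side 300 240 160 120 5; python3 -c "
from h import *
plan(.434,-.2888,.017,-14.5)"
```

```text
clock 26.32 pos [ 0.4324 -0.2888  0.1393] w 0.0856 F [-0.2  0.5  0.7] q [-41.  15. 101.   0.  64. -27.]
 turn [-0.1 -0.1 -0.1] shift [  0.4   1.5 122.3]
```

View pics/d1.png

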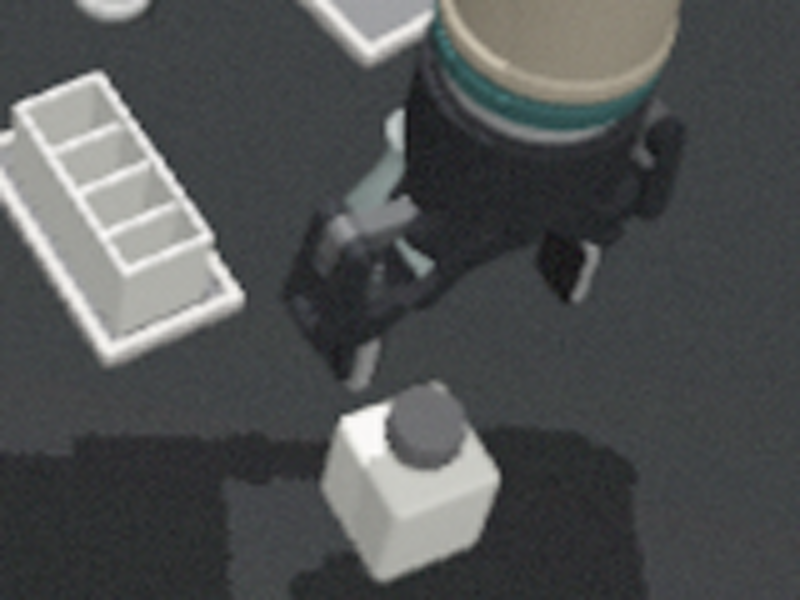

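Finger tips at crop (362,385) and (583,300) straddle the square bottle at (425,470), with the jaw parallel to its sides. Descending to grip.

>>> drive_tool(targets=[0,0,0,0,0.5,25,1,0,0,0,0,0,25,1,0,0,0,0,0,20,1,0,0,0,0,0,20,1,0,0,0,0,0,20,1,0,0,0,0,0,12,1,0,0,0,0,0,0,0,0,0,0,0,0,0,0,0,0,0,0,0,0,0,0,0,0,0,0,0,0,0,0,0,0,0,0,0,0,0,0,0,0,0,0], grip_force=50)

```text
clock: 27.82
position: [0.4346, -0.2892, 0.0195]
ee_rot: [0.001, 0.791, 0.612, 0.0]
contact_force: [1.0, 1.1, 5.0]
width: 0.0495
```

>>> drive_tool(targets=[0,0,0,0,0,-20,0,0,0,0,0,0,-30,0,0,0,0,0,0,-40,0,0,0,0,0,0,-40,0,0,0,0,0,0,0,0])

```text
clock: 28.45
position: [0.4354, -0.2903, 0.1513]
ee_rot: [0.003, 0.791, 0.612, 0.001]
contact_force: [0.2, 0.6, -1.7]
width: 0.0496
```

```bash
python3 snap.py d2 side 300 200 160 120 5; python3 -c "
from h import *
plan(.6358,-.0827,.145,-5)"
```

```text
clock 28.5 pos [ 0.4341 -0.2892  0.1493] w 0.0501 F [ 0.2 -0.2 -2. ] q [-41.  15. 100.  -0.  65. -27.]
 turn [ 0.1  0.1 -9.5] shift [223.3 182.9   4.3]
```

View pics/d2.png

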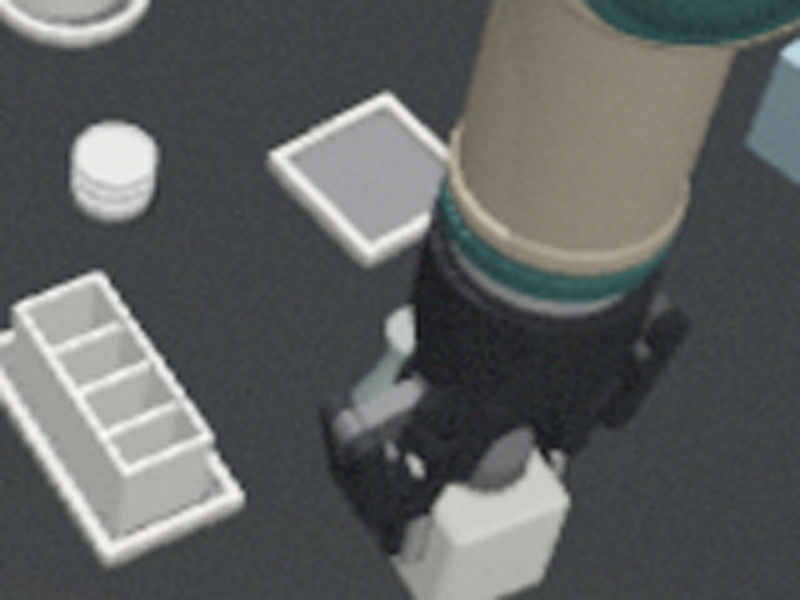

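>>> drive_tool(targets=[0,0,-9.5,0,0,0,0,0,0,0,28,23,0,0,0,0,0,28,23,0,0,0,0,0,28,23,0,0,0,0,0,28,23,0,0,0,0,0,28,23,0,0,0,0,0,28,23,0,0,0,0,0,28,23,0,0,0,0,0,27,22,0,0,0,0,0,0,0,0,0,0,0,0,0,0,30,0,0,0,0,0,0,40,0])

```text
clock: 30.0
position: [0.6348, -0.0831, 0.0771]
ee_rot: [-0.0, 0.737, 0.676, -0.0]
contact_force: [0.7, 0.3, -1.8]
width: 0.0497
```

```bash
python3 -c "
from h import *
plan(.6358,-.0827,.042,-5)"
```

```text
clock 30.0 pos [ 0.6348 -0.0831  0.0771] w 0.0497 F [ 0.7  0.3 -1.8] q [-14.  28.  90.  -0.  62.  -9.]
 turn [-0.1  0.   0. ] shift [ 0.5  1.  35.1]
```

>>> drive_tool(targets=[0,0,0,0.5,0.5,20,0,0,0,0,0,0,15,0,0,0,0,0,0,0,0])

```text
clock: 30.38
position: [0.6345, -0.0823, 0.0418]
ee_rot: [-0.002, 0.737, 0.676, -0.001]
contact_force: [0.9, -0.4, -1.4]
width: 0.0496
```

```bash
python3 snap.py d3 side 300 160 140 105 5; python3 -c "
from h import *
plan(.6358,-.0827,.0235,-5)"
```

```text
clock 30.43 pos [ 0.6356 -0.0824  0.0431] w 0.0493 F [-0.4 -0.4 -1.4] q [-14.  30.  92.  -0.  58.  -9.]
 turn [-0.1 -0.   0. ] shift [-0.3  0.2 19.6]
```

View pics/d3.png

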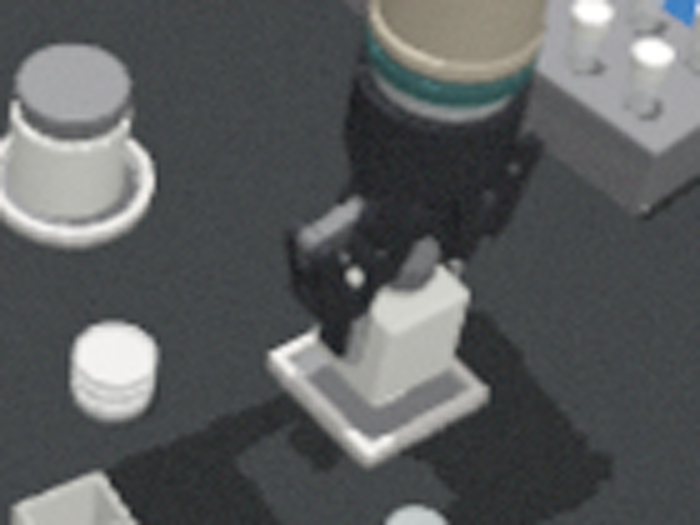

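```bash
python3 -c "
from h import *
CR['b']=('side',300,160,5)
a=np.radians(-5);X=np.array([np.cos(a),np.sin(a)]);Y=np.array([-X[1],X[0]])
C=sum(pt('b',u,.01) for u in [(368,458),(489,390)])/2   # near-side edge (outer, top of rim)
print('near outer corner',pt('b',(368,458),.01))
p=pt('b',(379,406),.0235); d=p-pt('b',(368,458),.01); print('bottle corner rel',d@X,d@Y,'want -?.013 each')
q=pt('b',(377,335),.0835);d=q-pt('b',(368,458),.01); print(d@X,d@Y)
"
```

```text
near outer corner [ 0.59504481 -0.11790973]
bottle corner rel 0.016767894134845456 0.014241240609257463 want -?.013 each
0.0045996910111014595 0.014917758597590739
```

>>> drive_tool(targets=[0,0,0,0,-1,10,0,0,0,0,0,0,8,0,0,0,0,0,0,2,0,0,0,0,0,0,0,0])

```text
clock: 30.92
position: [0.6354, -0.082, 0.0239]
ee_rot: [0.0, 0.737, 0.676, 0.0]
contact_force: [0.1, -0.4, -1.7]
width: 0.0495
```

>>> drive_tool(targets=[0,0,0,0,0,2,0,0,0,0,0,0,0,0,0,0,0,0,0,0,0])

```text
clock: 31.3
position: [0.6357, -0.0821, 0.0235]
ee_rot: [0.001, 0.737, 0.676, 0.0]
contact_force: [-2.0, 0.7, 5.7]
width: 0.0493
```

>>> drive_tool(targets=[0,0,0,0,0,0,0.65,0,0,0,0,0,0,0.8,0,0,0,0,0,0,1,0,0,0,0,0,0,1,0,0,0,0,0,0,1,0,0,0,0,0,0,1,0,0,0,0,0,-30,1,0,0,0,0,0,-40,1,0,0,0,0,0,-50,1,0,0,0,0,0,-50,1,0,0,0,0,0,0,1])

```text
clock: 32.67
position: [0.6381, -0.0827, 0.1971]
ee_rot: [0.004, 0.737, 0.676, 0.003]
contact_force: [0.4, 0.8, 0.1]
width: 0.085
```

```bash
python3 -c "
from h import *
plan(.30,.40,.2,-5)"; python3 - <<'E'
from rig import *
import cv2
im=get_image("side")[:,:,::-1]
cv2.imwrite("pics/e0.png",im)
cv2.imwrite("pics/e1.png",cv2.resize(im[200:350,280:480],None,fx=4,fy=4,interpolation=cv2.INTER_CUBIC))
E
```

```text
clock 32.67 pos [ 0.6381 -0.0827  0.1971] w 0.085 F [0.4 0.8 0.1] q [-14.  22.  81.   0.  76.  -9.]
 turn [0.6 0.1 0. ] shift [ 451.4 -378.9   -2.9]
```

View pics/e1.png

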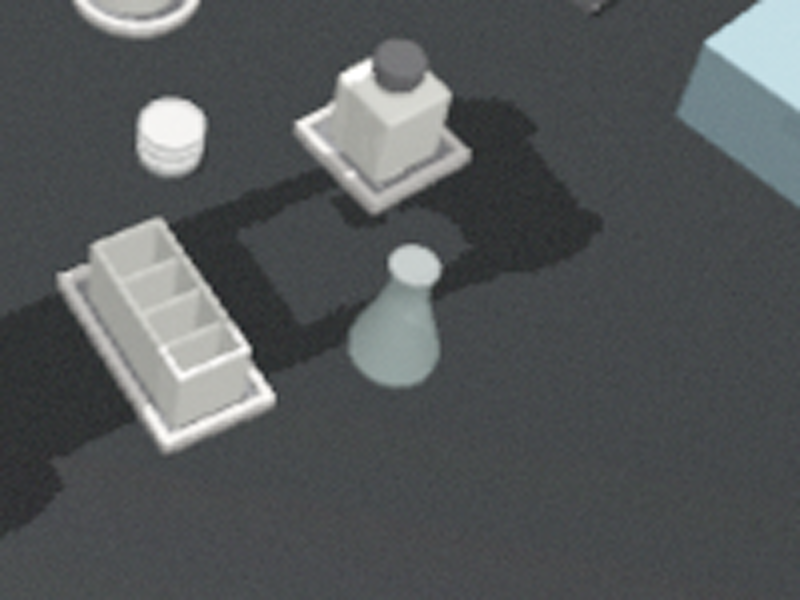

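All four appear seated. I'll move the arm clear for a full check.

>>> drive_tool(targets=[0,0,0,37.6,-31.6,0,1,0,0,0,37.6,-31.6,0,1,0,0,0,37.6,-31.6,0,1,0,0,0,37.6,-31.6,0,1,0,0,0,37.6,-31.6,0,1,0,0,0,37.6,-31.6,0,1,0,0,0,37.6,-31.6,0,1,0,0,0,37.6,-31.6,0,1,0,0,0,37.6,-31.6,0,1,0,0,0,37.6,-31.6,0,1,0,0,0,37.6,-31.6,0,1,0,0,0,0,0,0,1])

```text
clock: 34.22
position: [0.322, 0.3615, 0.1902]
ee_rot: [-0.001, 0.735, 0.678, -0.002]
contact_force: [0.2, -0.7, -0.6]
width: 0.0855
```

```bash
python3 - <<'E'
from rig import *
import cv2
def c(n,im,x,y,w,h,s): cv2.imwrite(n,cv2.resize(im[y:y+h,x:x+w],None,fx=s,fy=s,interpolation=cv2.INTER_CUBIC))
im=get_image("top")[:,:,::-1]
c("pics/f_l.png",im,180,120,160,120,5); c("pics/f_r.png",im,320,120,160,120,5)
im=get_image("side")[:,:,::-1]
c("pics/f_s.png",im,230,110,200,150,4)
E
```

```text
(no output)
```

View pics/f_l.png

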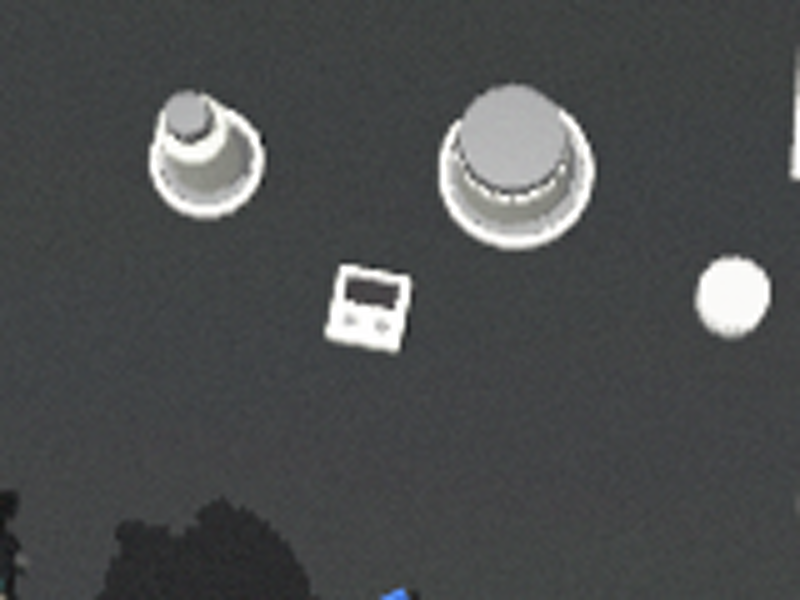

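View pics/f_r.png

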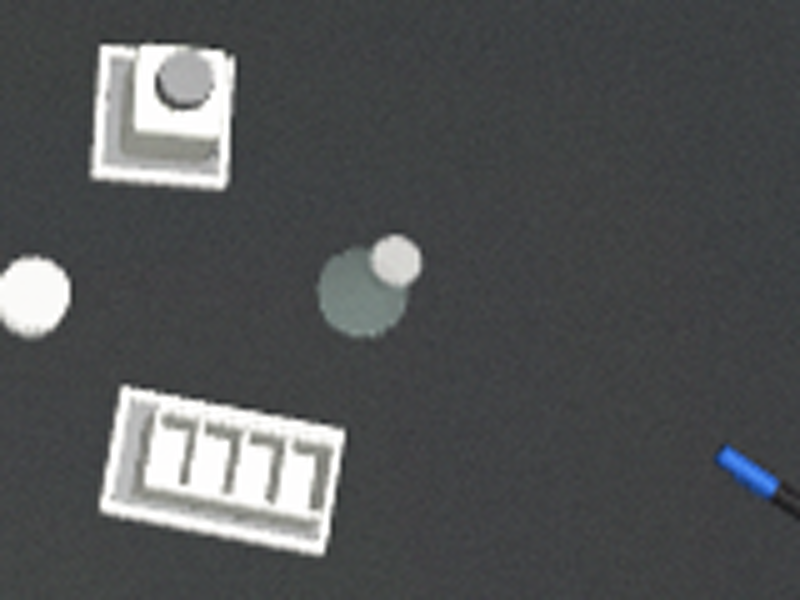

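View pics/f_s.png

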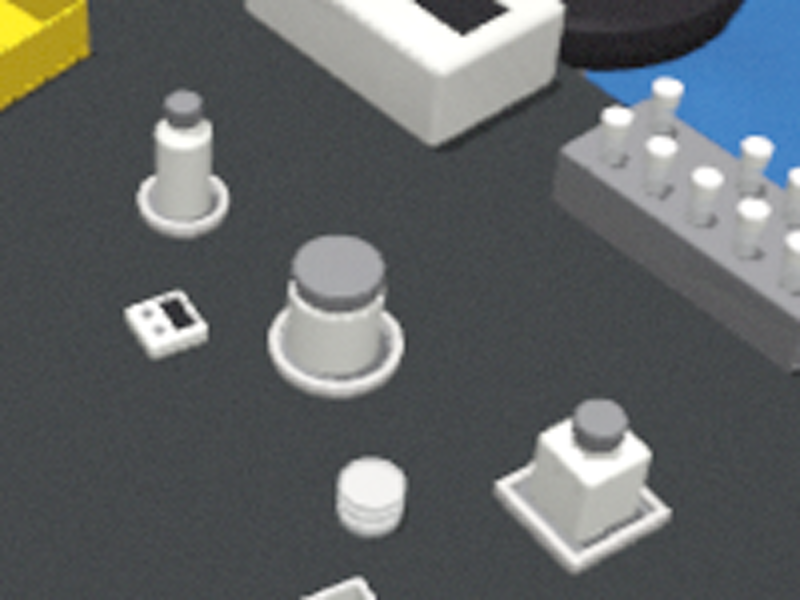

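```bash
python3 -c "
from h import *
np.set_printoptions(precision=4,suppress=True)
CR['fs']=('side',230,110,4);CR['e']=('side',280,200,4)
H={'slim':(.6154,.2904,.6166,.2864),'jar':(.6061,.1165,.6081,.1128),'sq':(.6354,-.0807,.6363,-.0846)}
for k,a,b,z in (('slim',('tl',(188,115)),('fs',(183,103)),.096),('jar',('tl',(513,137)),('fs',(339,268)),.076),('sq',('tr',(185,79)),('fs',(600,419)),.086)):
  h=np.array(H[k]);print(k,(pt(*a,z)-h[:2])*1000,(pt(*b,z)-h[2:])*1000)
t=np.mean([pt('e',u,.054) for u in [(90,245),(160,219),(248,350),(180,376)]],0)
print('trough side',(t-[.4341,-.1094])*1000)
t=np.mean([pt('tr',u,.054) for u in [(152,403),(340,430),(318,513),(140,490)]],0)
print('trough top(rough)',(t-[.4325,-.1053])*1000)
"; python3 -c "
import cv2
im=cv2.imread('pics/f_r.png')[370:570,80:370];cv2.imwrite('pics/g.png',cv2.resize(im,None,fx=2.7,fy=2.7))"
```

```text
slim [ 0.1782 -0.3221] [0.4233 0.3858]
jar [1.0307 2.6911] [-0.7387  1.581 ]
sq [-1.922   0.5677] [-1.2349 -0.4422]
trough side [-2.3065 -1.1778]
trough top(rough) [-0.0663 -0.0316]
```

View pics/g.png

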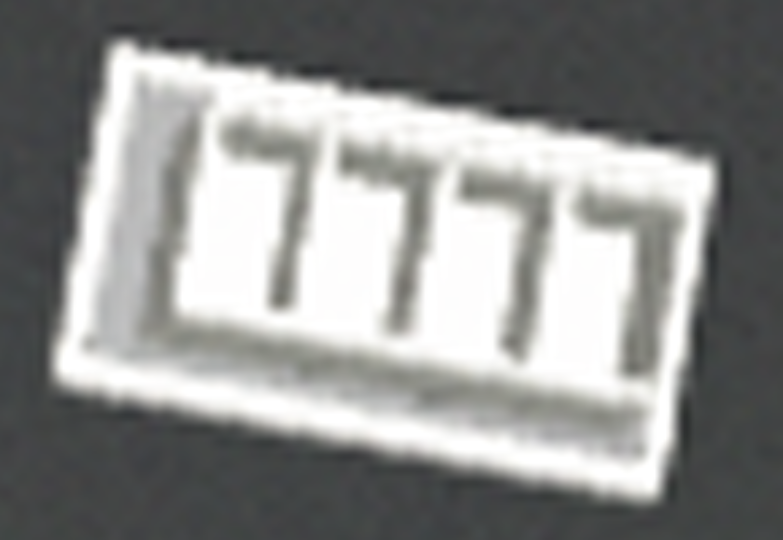

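Every vessel measures within about 3 mm of its holder's centre. The flask (396,260) and dishes (733,296) sit at the same crop pixels as at the start. Handing in.

```bash
python3 -c "
from rig import *
print(sign_off(), get_state()['clock'])"
```

```text
the job is handed in; nothing more can be done
the job is handed in; nothing more can be done
```

I stood the trough, slim bottle, jar and square bottle in their matching holders, released them and handed the job in at about 34 s of the 109 s. `sign_off` gives no verdict.

- **Position:** in the last pictures, all four centres came out within about 3 mm of the holder centres; the limit is 13 mm. The top and side views differed by up to 4 mm in absolute position. I therefore compared each vessel with its holder within the same view. The top-view reading for the trough is rough, because its edge blends with the holder rim.
- **Seating:** all four look upright and inside the rim. I judged the tilt and the height above the holder floor from the pictures and from floor contact felt when lowering (1.5 to 6 N); I did not measure them directly. The slim and square bottles looked slightly tilted while held but stood straight once released.
- **Flask and dishes:** neither moved. They sit at the same pixels as at the start in the top view.
- **Arm:** it ended about 0.19 m above the bench, touching nothing. Every force reading was below 10 N.

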